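Present the right spare knob over the bare spindle

ROBOT

A 7-joint arm with a two-finger parallel gripper is mounted at the origin on the work surface. World frame = base frame: x ahead of the robot, y to its left, z up, the work surface at z = 0. Lengths are in m, angles in rad, forces in N, time in s.
With the tool pointing down it reaches from about 0.425 to 0.925 m from the base axis. Payload 6.8 kg.
Tool frame: the origin (TCP) lies at the very end of the fingers, on their centre line; the grasp point (between the pads) lies 19 mm behind it; z points along the fingers, y is the line along which they close (so a half turn about z gives the same grasp; the last joint's range is limited). The gripper opens to 85 mm and grips with 20 to 120 N. Pads are 22 mm wide; open, the fingers measure 114 mm over their backs; the gripper's body (76 mm by 85 mm) begins 54 mm behind the grasp point. The pads swing forward as they close: fully open they stand 13 mm farther back than shut.
Start: joints at [1.041, 0.477, 0.022, 1.555, -0.011, 1.109, -0.083], TCP at [0.276, -0.616, 0.231] pointing down, gripper open.
Joint ranges: [-2.96, 2.96], [-0.34, 2.1], [-1.41, 1.46], [0.24, 2.44], [-1.37, 4.51], [0.17, 1.92], [-2.96, 2.96]. Speed limits (rad/s): [2.39, 2.39, 3.14, 3.14, 3.14, 3.14, 3.14].

INTERFACE

Orientations are given as a unit quaternion [w, x, y, z].
In Python, from station import telemetry, viewer, job, search_frame, cut_out gives the robot as it stands. The module is installed in compiled form; this text tells all that it offers.
- The arm moves only by the shell command python3 -m crank 'ROWS' [FORCE]. ROWS is JSON, a list of rows, each an object with "delta_rot": the turn, a rotation vector about the tool's x, y, z in degrees, a list of three; "xyz": the shift along the tool's x, y, z in m, a list of three; "fingers": the gripper command: -1 is fully open, 1 is shut, values between are in proportion. In form: [{"delta_rot": [ax, ay, az], "xyz": [dx, dy, dz], "fingers": fingers}, ...]. A call has 1 to 10 rows; each row is the pose to reach, as a shift and turn from the pose commanded when the call began, along the tool's axes at that moment; what a row does not reach only later rows make up. A row lasts 1/10 s, in which the tool goes at most 50 mm and 8.59 degrees, less where a joint would pass 70% of its speed; a pose out of reach is approached as far as the arm can. A call with a gripper value outside its range is refused whole. The fingers move at their own pace and stop on an object; FORCE is the grip in N (left out, the last holds). Time passes only in rows, so rows that repeat a pose let the fingers close. It gives the time, the measured TCP pose, the force, the opening and the grip force at its end, in the units of the state.
- telemetry.get_obs(): the state, without advancing time (a new reading comes with each control period).
- viewer.read_camera(name): name is "scene" or "top" or "wrist"; returns a dict with "img" (384x512x3 uint8, red, green, blue), "fx", "fy", "cx", "cy" (pixels), "origin" and "rotation" of the camera in the world. Camera axes: x right, y up, looking along -z (the intrinsics and any distortion apply to the point x, -y, -z); pixel columns grow to the right and rows downward; lengths in m; the calibration is good to about 2 mm. A picture is of the moment at which its call begins. There is no depth.
- job.hand_in(): hands the job in; it is judged then, once.
Trained networks look in the newest picture that a camera, given by its name, has taken for a name from the list of things; names that differ only in an ending like _2 or _b are one class to them, and where a whole thing is asked for, a point or a joint stands for the part that bears it (a point fixed in the world has none). Each returns a list of dicts, best first, with "score" (0 to 1); they miss things now and then, are a little off and sometimes report something else, mostly with a low value. They report only what shows in the picture. A call takes as long as a camera call.
- search_frame(camera, thing): "pixel" ([column, row] in pixels, amid what is visible of it).
- cut_out(camera, thing): "pixels" (384x512 bool, what is visible of it) and "pixel" ([column, row] in pixels, amid what is visible of it).
The state is a dict: "t": time; "q": joint angles; "joint_vel": joint speeds; "joint_torque": joint torques, N m; "eef_pos": TCP position; "tool_rot": TCP orientation; "contact_force": force on the tool from outside, world axes, zero at the start; "torque": the same for the moment, N m; "gripper_width": opening from 0.0 (shut) to 1.0 (fully open); "grasp_force": force on a finger pad.
Only numpy, scipy, OpenCV 4.12 (cv2) and the standard library are available. Lean on these libraries where they do the work, as an engineer would, in place of code of your own. Each camera call takes 0.05 s, during which the arm holds its last target. There are 200 camera calls.

TASK

One control knob of the x-ray console is missing: its bare steel spindle stands up in line between the two bar knobs still fitted. Of the three spare knobs on the mat take the one of the same size as the fitted ones, carry it up and clear of the intercom and the console's guard rail, and finish still holding it in the gripper, so that the technician can check it before it is pushed on: upright, centred over the spindle, its grip bar parallel to the fitted knobs' bars, and its underside about 15 mm above the spindle's tip. Do not let the knob or the robot touch the console or the intercom, do not push it on or let it go at the end, and leave the other two spare knobs, the screwdriver and the small tin where they are.

Things in the scene. Friction and masses are not known exactly. Their poses are not given: they have to be found in the camera images.
- knob_a: Loose grey plastic spare knob upright on the mat: round skirt 28 mm in diameter, 12 mm high, hollow below; across its top a straight grip bar 10 mm wide, 26 mm long, up to 32 mm above the underside. The smallest of the three: too small. Origin: centre of its underside; z up, x along the bar (both ends alike), y across. About 30 g.
- knob_b: Loose grey plastic spare knob upright on the mat: round skirt 38 mm in diameter, 12 mm high, hollow below; across its top a straight grip bar 10 mm wide, 36 mm long, up to 32 mm above the underside. The middle one of the three, the same size as the fitted knobs: the right one. Origin: centre of its underside; z up, x along the bar (both ends alike), y across. About 45 g.
- knob_c: Loose grey plastic spare knob upright on the mat: round skirt 48 mm in diameter, 12 mm high, hollow below; across its top a straight grip bar 10 mm wide, 46 mm long, up to 32 mm above the underside. The largest of the three: too large. Origin: centre of its underside; z up, x along the bar (both ends alike), y across. About 65 g.
- mat: Fixed pale grey-blue mat, 270 mm (its x) by 110 mm (its y), 3 mm thick, flat on the table; the three knobs stand on it in a row along its x, about 80 mm apart, in any order and turned differently. Origin: centre of its underside.
- console: Fixed beige control console, 220 mm (its x) by 300 mm (its y), flat top 55 mm up. Origin: centre of its underside; x away from the robot when not turned. A row of three dial places at x = -30 mm: fitted 38 mm bar knobs (tops 90 mm above the table, bars along the console's x) at y = 55 and -75 mm, the bare spindle between them at y = -10 mm.
- rail_mid (a point): Middle of the console's guard rail, a 10 mm round bar along the console's x, 170 mm long, near its right-hand end; the point is on its axis, 110 mm above the table.
- joystick (a point): Top of the console joystick nearest the spindle, 115 mm above the table, 20 mm thick; a second, the same, stands 80 mm from it towards the console's -y.
- spindle_tip (a point): Centre of the top end of the bare upright steel spindle, 6 mm in diameter, which stands 20 mm out of the console's top: 75 mm above the table. Axes as the console's.
- intercom: Fixed cream desk intercom box, 200 mm (its x) by 70 mm (its y), 80 mm high, between the mat and the console. Origin: centre of its underside.
- screwdriver: Loose screwdriver, 180 mm long, lying on the table beside the mat; origin at its underside. Leave alone.
- tin: Loose small round steel tin, 44 mm in diameter, 28 mm high, beyond the intercom; origin at its underside. Leave alone.

How it is judged:
On the way:
1. the middle-sized knob is held in the gripper, lifted clear of the mat (height (world z) of knob_b above 0.03 m and contact force between knob_b and the fingers above 0.5 N), for 0.2 s.
At the end, for the whole second after the job is handed in: The 38 mm knob is held still in the fingers, underside 5 to 27 mm above the spindle tip, within 6 mm of its axis, upright within 7 degrees, bar within 8.5 degrees of the fitted knobs' bars, not touching the console; the other spare knobs, screwdriver and tin within 20 mm of their start (horizontal distance between knob_b and spindle_tip below 0.006 m and z of knob_b in the frame of spindle_tip between 0.005 and 0.027 m and angle between knob_b's own z axis and vertical below 0.12 rad and angle between the x axis of knob_b and the x axis of console, either way round below 0.15 rad and contact force between knob_b and the fingers above 0.5 N and contact force between knob_b and console below 0.05 N and linear speed of knob_b below 0.02 m/s and angular speed of knob_b below 0.2 rad/s and distance of each of knob_a, knob_c, screwdriver, tin from where it was at the start of the episode below 0.02 m); the arm keeps its last pose, push and grip.
It fails at once if the knob or the robot touches the console (contact force between any of knob_b, the arm, the fingers and console above 1 N).
It fails at once if the knob or the robot touches the intercom (contact force between any of knob_b, the arm, the fingers and intercom above 1 N).
It fails at once if one of the other spare knobs, the screwdriver or the tin is moved more than 20 mm (distance of any of knob_a, knob_c, screwdriver, tin from where it was at the start of the episode above 0.02 m).
It also fails if it takes over 48 s, if anything falls off the work surface, if the arm or the gripper's body presses on something with over 40 N, if the wrist force passes 120 N, or if a joint passes its speed limit or range.

## Working session

There is one attempt and no reset: what is moved stays moved. The work goes in short steps, Python scripts to look and compute and a shell command to move; the robot and the scene stay as the last step left them, time stands still between calls to the robot, and variables do not carry over. Pictures are saved under pics/ and viewed, at most 10 in all, crops included, and the job is handed in when it is done.

```bash
mkdir -p pics; cat > h.py <<'E'
import numpy as np, cv2
from station import telemetry, viewer, job, search_frame, cut_out
def cam(n):
    c=viewer.read_camera(n); c['o']=np.array(c['origin']); c['R']=np.array(c['rotation']); return c
def save(c,f): cv2.imwrite('pics/'+f,c['img'][:,:,::-1])
def ray(c,p):
    d=np.array([(p[0]-c['cx'])/c['fx'],-(p[1]-c['cy'])/c['fy'],-1]); return c['R']@d
def at(c,p,z):
    d=ray(c,p); return c['o']+d*(z-c['o'][2])/d[2]
def proj(c,P):
    v=c['R'].T@(np.array(P)-c['o']); return np.array([c['cx']+c['fx']*v[0]/-v[2],c['cy']-c['fy']*v[1]/-v[2]])
E
python3 - <<'E'
from h import *
c=cam('top'); s=cam('scene'); save(c,'top.png'); save(s,'scene.png')
print({k:v for k,v in c.items() if k not in('img','o','R')}); print(s['o'])
for n,z in [('knob_a',.035),('knob_b',.035),('spindle_tip',.075),('joystick',.115),('rail_mid',.11),('console',.055),('intercom',.08),('tin',.028),('screwdriver',.01),('mat',.003)]:
    for d in search_frame('top',n)[:5]: print(n,round(d['score'],2),np.round(d['pixel'],1),np.round(at(c,d['pixel'],z),3)[:2])
print(telemetry.get_obs())
E
```

```text
{'fx': 476.12963139658734, 'fy': 476.12963139658734, 'cx': 254.75250790670734, 'cy': 192.68894740060585, 'origin': array([ 0.27989614, -0.11843547,  1.4012264 ]), 'rotation': array([ 0.71779195,  0.07385791, -0.07144544, -0.68863291])}
[ 1.18540535 -0.7942402   0.96987387]Traceback (most recent call last):
  File "<stdin>", line 5, in <module>
  File "h.py", line 9, in at
    d=ray(c,p); return c['o']+d*(z-c['o'][2])/d[2]
  File "h.py", line 7, in ray
    d=np.array([(p[0]-c['cx'])/c['fx'],-(p[1]-c['cy'])/c['fy'],-1]); return c['R']@d
                                                                            ~~~~~~^~
ValueError: matmul: Input operand 1 has a mismatch in its core dimension 0, with gufunc signature (n?,k),(k,m?)->(n?,m?) (size 3 is different from 4)
```

```bash
sed -i "s/c\['R'\]=np.array(c\['rotation'\])/c['R']=Rot.from_quat(c['rotation'],scalar_first=True).as_matrix()/; 1a from scipy.spatial.transform import Rotation as Rot" h.py
python3 - <<'E'
from h import *
c=cam('top'); 
for n,z in [('knob_b',.035),('spindle_tip',.075),('joystick',.115),('rail_mid',.11),('console',.055),('intercom',.08),('tin',.028),('screwdriver',.01),('mat',.003)]:
    for d in search_frame('top',n)[:5]: print(n,round(d['score'],2),np.round(d['pixel'],1),np.round(at(c,d['pixel'],z),3)[:2])
o=telemetry.get_obs(); print(o); print(proj(c,o['eef_pos']))
print(Rot.from_quat(o['tool_rot'],scalar_first=True).as_matrix().round(3))
E
```

```text
knob_b 0.54 [311.3 205.5] [ 0.534 -0.274]
spindle_tip 0.89 [154.1 196.4] [0.534 0.177]
joystick 0.92 [156.2 196.4] [0.527 0.162]
rail_mid 0.83 [160.  196.7] [0.527 0.153]
rail_mid 0.48 [320.1 236.2] [ 0.436 -0.291]
console 0.86 [154.8 199.1] [0.53  0.179]
intercom 0.67 [252.2 223.4] [ 0.468 -0.105]
tin 0.51 [266.  163.4] [ 0.657 -0.138]
screwdriver 0.68 [371.2 229.9] [ 0.473 -0.454]
mat 0.8 [318.4 213.8] [ 0.516 -0.299]
{'t': 0.65, 'q': array([ 1.04089952,  0.47697871,  0.02241579,  1.55539404, -0.01152325,
        1.10929138, -0.08309249]), 'joint_vel': array([-4.19904926e-04,  1.31675371e-03, -3.72065125e-05, -1.20059507e-03,
        1.11727514e-03,  3.43164044e-04, -4.42011923e-04]), 'joint_torque': array([-6.06813774e-04, -5.96095526e+01,  1.60557244e+00, -2.81461680e+01,
        1.24313805e-02,  1.68193015e-03, -2.18226137e-05]), 'eef_pos': array([ 0.27635891, -0.61585919,  0.23132501]), 'tool_rot': array([2.34260165e-05, 9.77847208e-01, 2.09319938e-01, 2.15260797e-05]), 'contact_force': array([0.31256909, 0.62771182, 0.27782397]), 'torque': array([-0.02279771,  0.01740567, -0.01203379]), 'grasp_force': 0.0, 'gripper_width': 0.9961260578926634}
[461.73115129 302.40338489]
[[ 0.912  0.409  0.   ]
 [ 0.409 -0.912 -0.   ]
 [ 0.     0.    -1.   ]]
```

View pics/top.png

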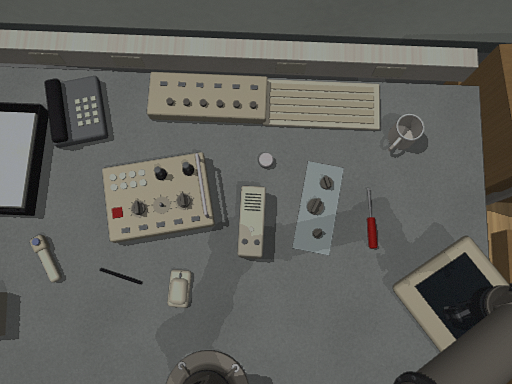

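View pics/scene.png

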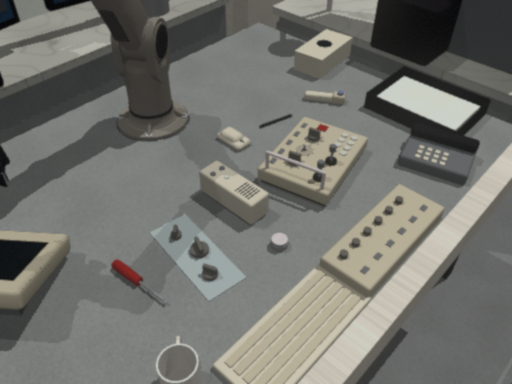

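```bash
python3 - <<'E'
from h import *
t=cv2.imread('pics/top.png')
a=cv2.resize(t[145:255,95:225],None,fx=6,fy=6,interpolation=cv2.INTER_CUBIC)[:600]
b=cv2.resize(t[155:260,285:385],None,fx=6,fy=6,interpolation=cv2.INTER_CUBIC)[:600]
cv2.imwrite('pics/ca.png',a);cv2.imwrite('pics/cb.png',b)
E
```

```text
(no output)
```

View pics/ca.png

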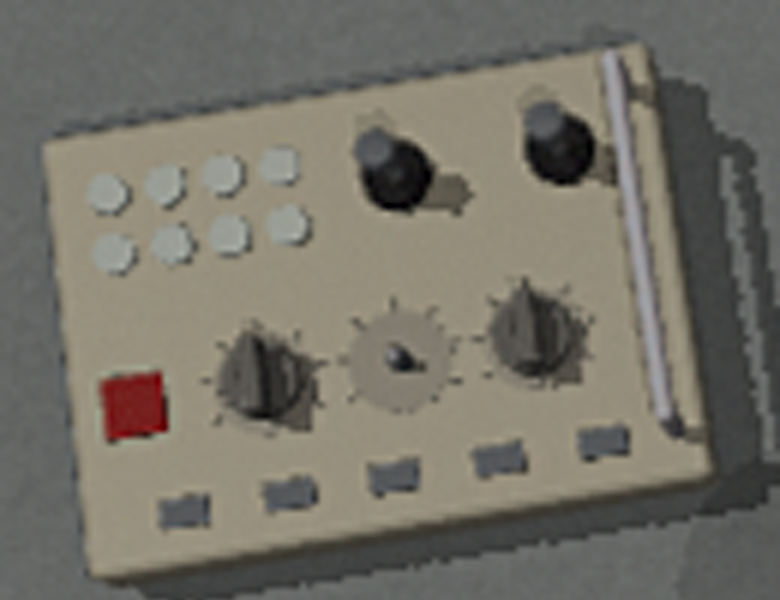

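View pics/cb.png

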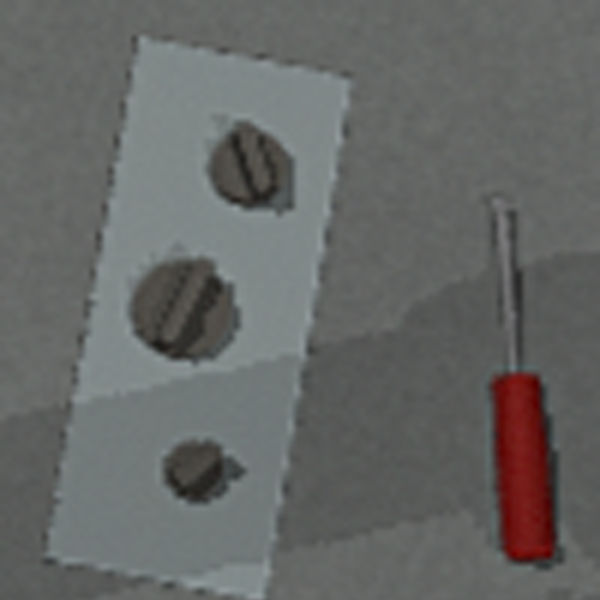

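```bash
python3 - <<'E'
from h import *
c=cam('top')
A=lambda x,y,z:at(c,((x+.5)/6-.5+95,(y+.5)/6-.5+145),z)
B=lambda x,y,z:at(c,((x+.5)/6-.5+285,(y+.5)/6-.5+155),z)
TL,TR,BR,BL=[A(*p,.055) for p in[(45,142),(645,45),(712,470),(92,578)]]
print('sizes',np.linalg.norm(TR-TL),np.linalg.norm(BR-TR))
X=(TL+TR-BL-BR); Y=(TL+BL-TR-BR); ang=[np.degrees(np.arctan2(X[1],X[0])),np.degrees(np.arctan2(Y[1],Y[0]))-90]
a=np.radians(np.mean(ang)); C=(TL+TR+BR+BL)/4; print('ang',ang,'C',C)
x=np.array([np.cos(a),np.sin(a)]); y=np.array([-x[1],x[0]])
print('spindle from console',C[:2]-.03*x-.01*y,'from pixel',A(396,353,.075))
print('dial plate',A(401,358,.055))
print('knob',B(248,166,.015),'bar dir',B(236,133,.035)-B(264,190,.035), B(247,160,.035))
P,Q=[B(*p,.003) for p in[(138,38),(48,558)]];d=P-Q;print('mat x',np.degrees(np.arctan2(d[1],d[0])),np.linalg.norm(d))
M=sum(B(*p,.003) for p in[(138,38),(48,558),(352,78),(265,598)])/4; d/=np.linalg.norm(d); print('M',M,M+.08*d)
o=telemetry.get_obs();R=Rot.from_quat(o['tool_rot'],scalar_first=True).as_matrix()
k=B(248,166,.015); k[2]=.15; print('delta tool',R.T@(k-o['eef_pos']))
for d in cut_out('top','knob_b')[:5]: print(d['score'],d['pixel'],d['pixels'].sum())
E
```

```text
sizes 0.2948796825391545 0.21315384517665165
ang [np.float64(12.131245719909701), np.float64(12.168103827806178)] C [0.54101368 0.17357386 0.055     ]
spindle from console [0.51379031 0.15748386] from pixel [0.51459047 0.15704879 0.075     ]
dial plate [0.51580063 0.15861215 0.055     ]
knob [ 0.60986909 -0.31879089  0.015     ] bar dir [0.0281744  0.01404589 0.        ] [ 0.60811312 -0.31537676  0.035     ]
mat x -8.373896525153526 0.26775403116647734
M [ 0.53672595 -0.29821116  0.003     ] [ 0.61587305 -0.30986174  0.003     ]
delta tool [ 0.42589314 -0.13448894  0.08134034]
0.75 [311.8, 206.7] 208
0.53 [317.7, 232.6] 70
```

```bash
R='{"delta_rot":[0,0,0],"xyz":[0.426,-0.134,0.06],"fingers":-0.2}'; python3 -m crank '[{"delta_rot":[0,0,0],"xyz":[0.04,-0.013,0],"fingers":-0.2},{"delta_rot":[0,0,0],"xyz":[0.08,-0.026,0.01],"fingers":-0.2},{"delta_rot":[0,0,0],"xyz":[0.125,-0.04,0.02],"fingers":-0.2},{"delta_rot":[0,0,0],"xyz":[0.17,-0.054,0.03],"fingers":-0.2},{"delta_rot":[0,0,0],"xyz":[0.215,-0.068,0.04],"fingers":-0.2},{"delta_rot":[0,0,0],"xyz":[0.26,-0.082,0.05],"fingers":-0.2},{"delta_rot":[0,0,0],"xyz":[0.305,-0.096,0.06],"fingers":-0.2},{"delta_rot":[0,0,0],"xyz":[0.35,-0.11,0.06],"fingers":-0.2},{"delta_rot":[0,0,0],"xyz":[0.39,-0.123,0.06],"fingers":-0.2},{"delta_rot":[0,0,0],"xyz":[0.426,-0.134,0.06],"fingers":-0.2}]' 30
python3 -m crank '[{"delta_rot":[0,0,0],"xyz":[0,0,0],"fingers":-0.2},{"delta_rot":[0,0,0],"xyz":[0,0,0],"fingers":-0.2},{"delta_rot":[0,0,0],"xyz":[0,0,0],"fingers":-0.2},{"delta_rot":[0,0,0],"xyz":[0,0,0],"fingers":-0.2}]'
python3 - <<'E'
from h import *
w=cam('wrist'); save(w,'w1.png'); print(w['o'],proj(w,[.61,-.319,.015]),w['fx'])
for d in search_frame('wrist','knob_b'): print(d)
print(telemetry.get_obs()['eef_pos'])
E
```

```text
t: 1.75
eef_pos: [0.612, -0.3169, 0.1713]
tool_rot: [-0.0, 0.978, 0.21, 0.0]
contact_force: [1.1, 0.5, 0.6]
gripper_width: 0.601
grasp_force: 0.0
t: 2.15
eef_pos: [0.6089, -0.321, 0.1714]
tool_rot: [0.0, 0.978, 0.208, -0.0]
contact_force: [0.3, 0.2, -0.9]
gripper_width: 0.6
grasp_force: 0.0
[ 0.67445763 -0.29155846  0.31220106] [255.93134807 169.68733208] 274.0430547900266
{'pixel': [204.7, 209.7], 'score': 0.86}
{'pixel': [255.1, 169.9], 'score': 0.7}
[ 0.60923141 -0.32059063  0.17142133]
```

View pics/w1.png

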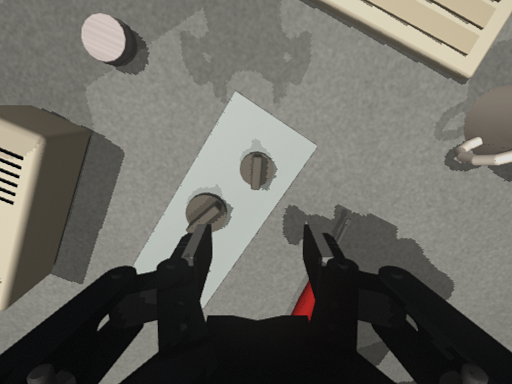

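```bash
python3 - <<'E'
from h import *
w=cam('wrist')
m=[d for d in cut_out('wrist','knob_b') if abs(d['pixel'][0]-255)<20][0]['pixels'].astype(np.uint8)
cs,_=cv2.findContours(m,0,1);e=cv2.fitEllipse(max(cs,key=len)); print(e,at(w,e[0],.015))
im=cv2.resize(w['img'][140:200,220:295,::-1],None,fx=8,fy=8,interpolation=cv2.INTER_CUBIC); cv2.imwrite('pics/w1c.png',im)
E
```

```text
((256.8507080078125, 169.56027221679688), (32.06766891479492, 36.04868698120117), 179.98605346679688) [ 0.61091908 -0.31937712  0.015     ]
```

View pics/w1c.png

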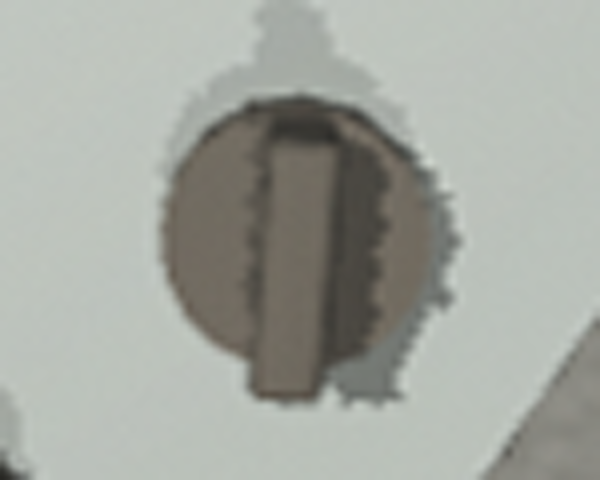

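```bash
cat >> h.py <<'E'
def tool(target, bardeg):
    o=telemetry.get_obs();R=Rot.from_quat(o['tool_rot'],scalar_first=True).as_matrix()
    a=np.degrees(np.arctan2(R[1,0],R[0,0])); da=(bardeg-a+90)%180-90
    print('eef',o['eef_pos'],'toolx deg',a,'delta xyz',np.round(R.T@(np.array(target)-o['eef_pos']),4),'rot z',-da)
    tilt=np.degrees(np.arccos(-R[2,2])); print('tilt',tilt)
E
python3 - <<'E'
from h import *
w=cam('wrist')
f=lambda x,y,z:at(w,((x+.5)/8-.5+220,(y+.5)/8-.5+140),z)
p,q=f(306,143,.035),f(284,395,.035); d=p-q; b=np.degrees(np.arctan2(d[1],d[0]))
print(np.linalg.norm(d),b,(p+q)/2, f(298,235,.015))
c=(p+q)/2; tool([c[0],c[1],.018],b)
E
```

```text
0.03390477801237682 19.153236627939684 [ 0.61163926 -0.31814344  0.035     ] [ 0.61196791 -0.31843664  0.015     ]
eef [ 0.60976737 -0.31978635  0.1714171 ] toolx deg 24.110620396990914 delta xyz [ 0.0024 -0.0008  0.1534] rot z 4.9573837690512335
tilt 0.007284464549960709
```

```bash
python3 -m crank '[{"delta_rot":[0,0,5],"xyz":[0.002,-0.001,0.04],"fingers":-0.2},{"delta_rot":[0,0,5],"xyz":[0.002,-0.001,0.08],"fingers":-0.2},{"delta_rot":[0,0,5],"xyz":[0.002,-0.001,0.11],"fingers":-0.2},{"delta_rot":[0,0,5],"xyz":[0.002,-0.001,0.13],"fingers":-0.2},{"delta_rot":[0,0,5],"xyz":[0.002,-0.001,0.143],"fingers":-0.2},{"delta_rot":[0,0,5],"xyz":[0.002,-0.001,0.153],"fingers":-0.2},{"delta_rot":[0,0,5],"xyz":[0.002,-0.001,0.153],"fingers":-0.2},{"delta_rot":[0,0,5],"xyz":[0.002,-0.001,0.153],"fingers":-0.2},{"delta_rot":[0,0,5],"xyz":[0.002,-0.001,0.153],"fingers":-0.2}]'
python3 - <<'E'
from h import *
tool([.6117,-.3182,.018],19.15)
E
python3 -m crank '[{"delta_rot":[0,0,0],"xyz":[0,0,0],"fingers":0.3},{"delta_rot":[0,0,0],"xyz":[0,0,0],"fingers":0.5},{"delta_rot":[0,0,0],"xyz":[0,0,0],"fingers":0.7},{"delta_rot":[0,0,0],"xyz":[0,0,0],"fingers":1},{"delta_rot":[0,0,0],"xyz":[0,0,0],"fingers":1},{"delta_rot":[0,0,0],"xyz":[0,0,0],"fingers":1},{"delta_rot":[0,0,0],"xyz":[0,0,0],"fingers":1},{"delta_rot":[0,0,0],"xyz":[0,0,0],"fingers":1},{"delta_rot":[0,0,0],"xyz":[0,0,0],"fingers":1},{"delta_rot":[0,0,0],"xyz":[0,0,0],"fingers":1}]' 40
```

```text
t: 3.3
eef_pos: [0.6125, -0.3179, 0.0197]
tool_rot: [0.001, 0.986, 0.166, 0.001]
contact_force: [0.3, -0.5, -0.6]
gripper_width: 0.605
grasp_force: 0.0
eef [ 0.61247392 -0.31792103  0.01965298] toolx deg 19.15887708193822 delta xyz [-0.0008  0.      0.0017] rot z 0.008877081938223341
tilt 0.12701870284338382
t: 4.3
eef_pos: [0.6119, -0.3176, 0.0188]
tool_rot: [0.0, 0.986, 0.166, 0.0]
contact_force: [-0.6, 0.3, 4.7]
gripper_width: 0.105
grasp_force: 41.6
```

```bash
python3 -m crank '[{"delta_rot":[0,0,0],"xyz":[0,0,-0.01],"fingers":1},{"delta_rot":[0,0,0],"xyz":[0,0,-0.03],"fingers":1},{"delta_rot":[0,0,0],"xyz":[0,0,-0.06],"fingers":1},{"delta_rot":[0,0,0],"xyz":[0,0,-0.09],"fingers":1},{"delta_rot":[0,0,0],"xyz":[0,0,-0.12],"fingers":1},{"delta_rot":[0,0,0],"xyz":[0,0,-0.15],"fingers":1},{"delta_rot":[0,0,0],"xyz":[0,0,-0.175],"fingers":1},{"delta_rot":[0,0,0],"xyz":[0,0,-0.19],"fingers":1},{"delta_rot":[0,0,0],"xyz":[0,0,-0.19],"fingers":1},{"delta_rot":[0,0,0],"xyz":[0,0,-0.19],"fingers":1}]'
python3 - <<'E'
from h import *
w=cam('wrist'); save(w,'w2.png')
tool([.514,.157,.205],12.15)
E
```

```text
t: 5.3
eef_pos: [0.611, -0.3172, 0.2073]
tool_rot: [-0.0, 0.986, 0.167, -0.001]
contact_force: [-0.2, 0.9, -0.9]
gripper_width: 0.105
grasp_force: 40.9
eef [ 0.61064433 -0.31705091  0.2065407 ] toolx deg 19.168788635209328 delta xyz [ 0.0644 -0.4795  0.0023] rot z 7.018788635209333
tilt 0.15644012891792805
```

View pics/w2.png

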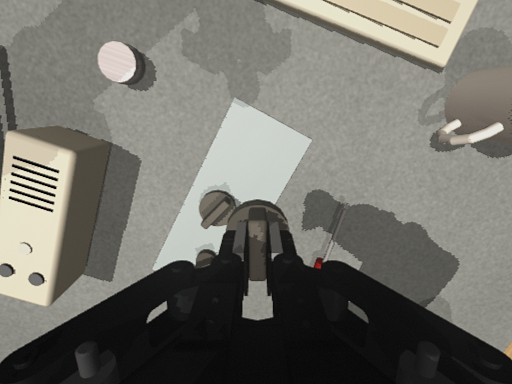

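```bash
python3 -m crank '[{"delta_rot":[0,0,0],"xyz":[0.002,-0.015,0],"fingers":1},{"delta_rot":[0,0,1],"xyz":[0.006,-0.045,0],"fingers":1},{"delta_rot":[0,0,2],"xyz":[0.01,-0.08,0],"fingers":1},{"delta_rot":[0,0,3],"xyz":[0.015,-0.115,0],"fingers":1},{"delta_rot":[0,0,4],"xyz":[0.02,-0.15,0],"fingers":1},{"delta_rot":[0,0,5],"xyz":[0.025,-0.185,0],"fingers":1},{"delta_rot":[0,0,6],"xyz":[0.03,-0.22,0],"fingers":1},{"delta_rot":[0,0,7],"xyz":[0.034,-0.25,0],"fingers":1},{"delta_rot":[0,0,7],"xyz":[0.037,-0.275,0],"fingers":1},{"delta_rot":[0,0,7],"xyz":[0.039,-0.29,0],"fingers":1}]'
python3 -c "
from h import *
tool([.514,.157,.205],12.15)"
```

```text
t: 6.35
eef_pos: [0.5516, -0.0272, 0.2074]
tool_rot: [-0.001, 0.994, 0.108, -0.001]
contact_force: [0.3, 0.4, -1.1]
gripper_width: 0.105
grasp_force: 40.9
eef [ 0.55160295 -0.02722907  0.20735649] toolx deg 12.380458929636712 delta xyz [ 0.0028 -0.188   0.0026] rot z 0.23045892963671122
tilt 0.1309677750824102
```

```bash
python3 -m crank '[{"delta_rot":[0,0,0],"xyz":[0,-0.015,0],"fingers":1},{"delta_rot":[0,0,0],"xyz":[0.001,-0.045,0],"fingers":1},{"delta_rot":[0,0,0],"xyz":[0.002,-0.08,0],"fingers":1},{"delta_rot":[0,0,0],"xyz":[0.003,-0.115,0],"fingers":1},{"delta_rot":[0,0,0],"xyz":[0.003,-0.145,0],"fingers":1},{"delta_rot":[0,0,0],"xyz":[0.003,-0.17,0],"fingers":1},{"delta_rot":[0,0,0],"xyz":[0.003,-0.185,0],"fingers":1},{"delta_rot":[0,0,0],"xyz":[0.003,-0.188,0],"fingers":1},{"delta_rot":[0,0,0],"xyz":[0.003,-0.188,0],"fingers":1},{"delta_rot":[0,0,0],"xyz":[0.003,-0.188,0],"fingers":1}]'
python3 - <<'E'
from h import *
w=cam('wrist'); save(w,'w3.png')
tool([.514,.157,.105],12.15)
for p in [(.514,.157,.075)]: print(proj(w,p))
for d in cut_out('wrist','console')[:1]: print(d['score'])
E
```

```text
t: 7.35
eef_pos: [0.5168, 0.1521, 0.2081]
tool_rot: [0.0, 0.994, 0.105, -0.0]
contact_force: [-0.8, 0.4, 0.2]
gripper_width: 0.108
grasp_force: 40.9
eef [0.51686856 0.1520352  0.20811654] toolx deg 12.032064266917583 delta xyz [-0.0017 -0.0055  0.1031] rot z -0.11793573308241889
tilt 0.04584598629732707
[251.85246521 178.31136261]
0.95
```

View pics/w3.png

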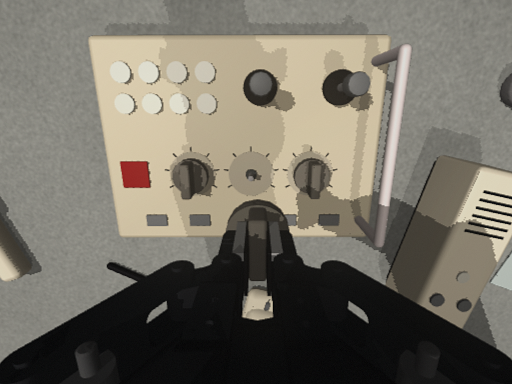

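```bash
python3 - <<'E'
import cv2
t=cv2.imread('pics/w3.png'); cv2.imwrite('pics/w3c.png',cv2.resize(t[145:225,165:265],None,fx=7.5,fy=7.5,interpolation=cv2.INTER_CUBIC))
E
```

```text
(no output)
```

View pics/w3c.png

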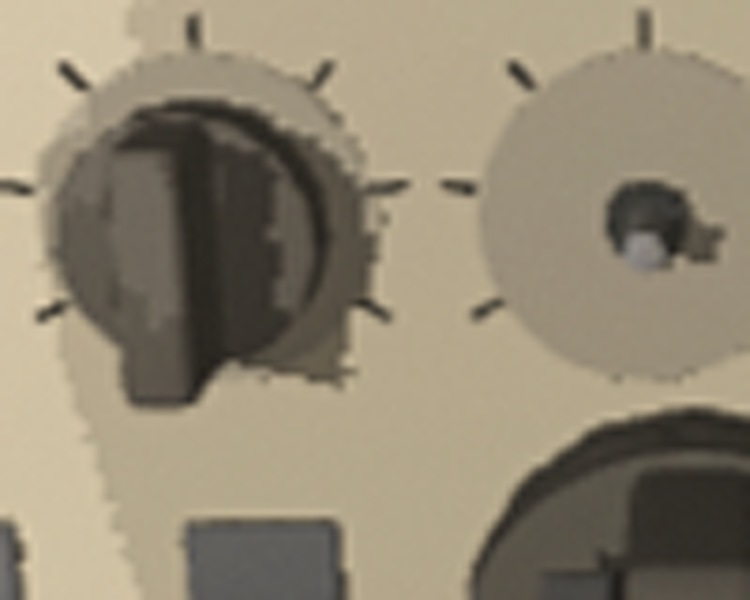

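```bash
python3 - <<'E'
from h import *
w=cam('wrist')
f=lambda x,y,z:at(w,((x+.5)/7.5-.5+165,(y+.5)/7.5-.5+145),z)
s=f(645,248,.075); print('tip',s,'disc',f(644,213,.055), 'fitted knob', f(190,236,.067))
ang=lambda d:np.degrees(np.arctan2(d[1],d[0]))
print('edge',ang(at(w,(90,37),.055)-at(w,(389,37),.055))-90)
print('bar',ang(f(143,148,.09)-f(158,375,.09)))
print('edge L-',ang(at(w,(90,37),.055)-at(w,(120,236),.055)))
tool([s[0],s[1],.105],12.15)
E
```

```text
tip [0.51446089 0.15855057 0.075     ] disc [0.51435402 0.15913098 0.055     ] fitted knob [0.50068918 0.221703   0.067     ]
edge 11.996722870058818
bar 11.319001500211709
edge L- 11.637470963508195
eef [0.51682223 0.15239746 0.20822305] toolx deg 12.052211394698922 delta xyz [-0.001  -0.0066  0.1032] rot z -0.09778860530107636
tilt 0.027395419572731134
```

```bash
python3 -m crank '[{"delta_rot":[0,0,0],"xyz":[-0.001,-0.003,0],"fingers":1},{"delta_rot":[0,0,0],"xyz":[-0.001,-0.003,0],"fingers":1},{"delta_rot":[0,0,0],"xyz":[-0.001,-0.003,0.02],"fingers":1},{"delta_rot":[0,0,0],"xyz":[-0.001,-0.003,0.04],"fingers":1},{"delta_rot":[0,0,0],"xyz":[-0.001,-0.003,0.055],"fingers":1},{"delta_rot":[0,0,0],"xyz":[-0.001,-0.003,0.06],"fingers":1},{"delta_rot":[0,0,0],"xyz":[-0.001,-0.003,0.06],"fingers":1},{"delta_rot":[0,0,0],"xyz":[-0.001,-0.003,0.06],"fingers":1},{"delta_rot":[0,0,0],"xyz":[-0.001,-0.003,0.06],"fingers":1},{"delta_rot":[0,0,0],"xyz":[-0.001,-0.003,0.06],"fingers":1}]'
python3 -c "
from h import *
tool([.5143,.1583,.106],11.9)"
```

```text
t: 8.5
eef_pos: [0.5154, 0.1566, 0.1491]
tool_rot: [-0.0, 0.994, 0.106, 0.001]
contact_force: [0.0, -0.4, -1.0]
gripper_width: 0.107
grasp_force: 40.9
eef [0.51537863 0.15656359 0.14906142] toolx deg 12.15907175022537 delta xyz [-0.0007 -0.0019  0.0431] rot z 0.2590717502253739
tilt 0.07818512559856407
```

```bash
python3 -m crank '[{"delta_rot":[0,0,0],"xyz":[-0.001,-0.001,0.005],"fingers":1},{"delta_rot":[0,0,0],"xyz":[-0.001,-0.001,0.015],"fingers":1},{"delta_rot":[0,0,0],"xyz":[-0.001,-0.001,0.025],"fingers":1},{"delta_rot":[0,0,0],"xyz":[-0.001,-0.001,0.035],"fingers":1},{"delta_rot":[0,0,0],"xyz":[-0.001,-0.001,0.041],"fingers":1},{"delta_rot":[0,0,0],"xyz":[-0.001,-0.001,0.042],"fingers":1},{"delta_rot":[0,0,0],"xyz":[-0.001,-0.001,0.042],"fingers":1},{"delta_rot":[0,0,0],"xyz":[-0.001,-0.001,0.042],"fingers":1},{"delta_rot":[0,0,0],"xyz":[-0.001,-0.001,0.042],"fingers":1},{"delta_rot":[0,0,0],"xyz":[-0.001,-0.001,0.042],"fingers":1}]'
python3 - <<'E'
from h import *
tool([.5143,.1583,.106],11.9)
s=cam('scene'); p=proj(s,[.514,.158,.09]).astype(int); print(p)
cv2.imwrite('pics/s2.png',cv2.resize(s['img'][p[1]-40:p[1]+40,p[0]-50:p[0]+50,::-1],None,fx=7,fy=7,interpolation=cv2.INTER_CUBIC))
E
```

```text
t: 9.5
eef_pos: [0.514, 0.1572, 0.1067]
tool_rot: [-0.0, 0.994, 0.106, 0.0]
contact_force: [0.8, 0.1, -0.6]
gripper_width: 0.104
grasp_force: 40.9
eef [0.51398952 0.15721358 0.10666124] toolx deg 12.161499051591978 delta xyz [ 0.0005 -0.001   0.0007] rot z 0.26149905159198283
tilt 0.041629856825082336
[304 140]
```

View pics/s2.png

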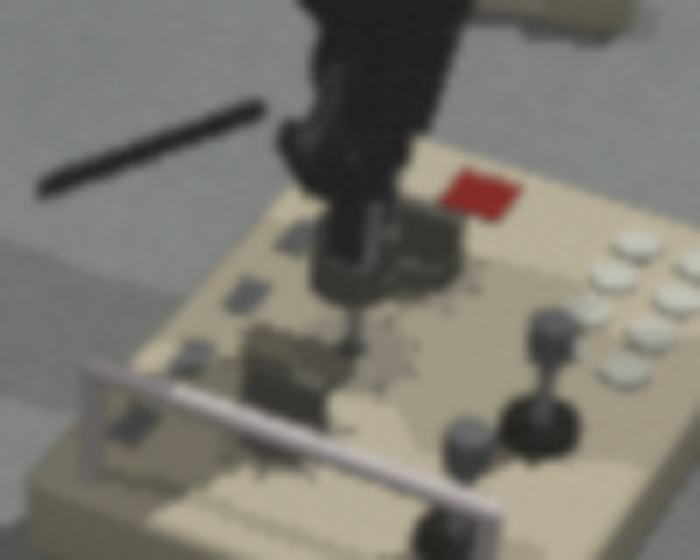

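```bash
python3 -m crank '[{"delta_rot":[0,0,0],"xyz":[0,0,0],"fingers":1},{"delta_rot":[0,0,0],"xyz":[0,0,0],"fingers":1},{"delta_rot":[0,0,0],"xyz":[0,0,0],"fingers":1},{"delta_rot":[0,0,0],"xyz":[0,0,0],"fingers":1},{"delta_rot":[0,0,0],"xyz":[0,0,0],"fingers":1},{"delta_rot":[0,0,0],"xyz":[0,0,0],"fingers":1},{"delta_rot":[0,0,0],"xyz":[0,0,0],"fingers":1},{"delta_rot":[0,0,0],"xyz":[0,0,0],"fingers":1}]'
python3 -c "
from h import *
tool([.5143,.1583,.106],11.9)
print(job.hand_in())"
```

```text
t: 10.35
eef_pos: [0.5137, 0.1572, 0.1063]
tool_rot: [0.0, 0.994, 0.106, 0.0]
contact_force: [0.3, 0.0, -0.9]
gripper_width: 0.111
grasp_force: 40.9
eef [0.5137391  0.15715876 0.10628298] toolx deg 12.163663672944052 delta xyz [ 0.0008 -0.001   0.0003] rot z 0.26366367294404824
tilt 0.0009660840222481475
the job is handed in; nothing more can be done
None
```

I handed the job in at 10.35 s with the 38 mm knob held upright over the spindle, about 15 mm above its tip, within about 1.5 mm of its axis and with its bar within about 1° of the fitted knobs' bars by my measurements; the hand-in returned no verdict.

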